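# Find an insert's bored end on the drying peg and hold it bore-up

## Task

A washed dry-block insert (a square aluminium bar) lies on its side on the draining mat; from above its two ends look alike. Find its bored end by feel: stand it on end over the free peg of the draining stand and lower it (a blind end stops on the peg's tip, then try the other end) until the bore slips fully down over the peg, which also shows that it is clear. Then take it off, turn it end for end and hold it upright, bore up, 20 cm above the table, ready for a sample tube, and finish still holding it there; leave the other insert hanging, and the jar and the vial standing where they are.

Things in the scene. Friction and masses are not known exactly. Their poses are not given: they have to be found in the camera images.
- insert_centre (a point): Middle of the loose aluminium insert lying on the mat: square bar 40x40x72 mm, 0.2 kg. One 40x40 end has a central round blind bore 20 mm wide, 50 mm deep; the other is plain. x runs along the 72 mm length; which end is the bored one is not told and has to be felt. At the start x is level, in any direction, the middle 22 mm above the table.
- peg_tip (a point): Top of the stand's free peg: upright, fixed, 12 mm thick, round tip 77 mm above the table. z points up; the other, equal peg stands 120 mm away along this point's -y. Lowered on it, a bore stops when its bottom meets the tip (insert's middle 14 mm below the tip); a blind end stops with the insert's middle 36 mm above the tip.
- stand: White draining stand, fixed on the mat: base 64 x 190 mm (x, y), top face 16 mm above the table, with two upright steel pegs at y = +60 mm (free) and y = -60 mm (occupied), a collar 24 mm wide and 5 mm high at the foot of each. Origin under the middle of the base, z up.
- mat: Fixed grey draining mat 250 x 500 mm (x, y), 2 mm thick, under the insert and the stand. Origin under its middle.
- hung_centre (a point): Middle of a second, identical insert that hangs upright, bore down and loose, on the other peg; its top is 99 mm above the table. Leave it there.
- jar_centre (a point): Middle (half-way up) of a loose screw-capped jar, 43 mm wide, 72 mm high, standing on the table left of the mat. Bystander; z points up.
- vial_centre (a point): Middle (half-way up) of a loose capped vial, 17 mm thick, 50 mm high, standing on the table just beyond the mat. Bystander; z points up.
Things that resemble listed ones, but are neither listed nor needed, are in the scene too. Leave any green or red look-alike of the part that bears insert_centre alone.

How it is judged (in metres and radians):
On the way:
1. the bore is slipped fully down over the free peg: upright within 10 degrees, middle within 9 mm of the peg's axis and at least 10 mm below its tip, touching the peg ((angle between insert_centre's own x axis and vertical below 0.175 rad or angle between insert_centre's own x axis and vertical above 2.966 rad) and horizontal distance between insert_centre and peg_tip below 0.009 m and z of insert_centre in the frame of peg_tip below -0.01 m and contact force between insert and peg above 0.3 N), for 0.1 s.
At the end, for the whole second after the job is handed in: After its bore was slipped fully over the free peg, the insert is held in the fingers, bored end up (within 12 degrees), its middle more than 155 mm above the table, touching no stand, still; the other insert still hangs on its peg (moved under 30 mm) (angle between insert_bore's own z axis and vertical below 0.21 rad and height (world z) of insert_centre above 0.155 m and distance of hung_centre from where it was at the start of the episode below 0.03 m and contact force between insert and the fingers above 1 N and contact force between insert and stand below 0.1 N and linear speed of insert below 0.03 m/s); the arm keeps its last pose, push and grip.
It fails at once if the hanging insert is lifted or knocked off its place (moved more than 30 mm) (distance of hung_centre from where it was at the start of the episode above 0.03 m).
It fails at once if the jar is tipped or pushed more than 40 mm (distance of jar_centre from where it was at the start of the episode above 0.04 m or angle between jar_centre's own z axis and vertical above 0.5 rad).
It fails at once if the vial is tipped or pushed more than 40 mm (distance of vial_centre from where it was at the start of the episode above 0.04 m or angle between vial_centre's own z axis and vertical above 0.5 rad).
It also fails if it takes over 72 s, if anything falls off the work surface, if the arm or the gripper's body presses on something with over 40 N, if the wrist force passes 120 N, or if a joint passes its speed limit or range.

## Robot

A 6-joint arm with a two-finger parallel gripper is mounted at the origin on a cart in front of the work surface, level with it; the furniture and walls round the work are solid. World frame = base frame: x ahead of the robot, y to its left, z up, the work surface at z = 0. Lengths are in m, angles in degrees, forces in N, time in s.
With the tool pointing down it reaches from about 0.25 to 0.725 m from the base axis. Payload 9.7 kg.
Tool frame: the origin (TCP) lies at the very end of the fingers, on their centre line; the grasp point (between the pads) lies 19 mm behind it; x points along the fingers, y is the direction in which the jaws open and shut, and the axes are right-handed (so a half turn about x gives the same grasp; the last joint's range is limited). The gripper opens to 85 mm and grips with 20 to 120 N. Pads are 22 mm wide; open, the fingers measure 114 mm over their backs; the gripper's body (76 mm by 85 mm) begins 54 mm behind the grasp point. The pads swing forward as they close: fully open they stand 13 mm farther back than shut.
Start: joints at [69.442, 4.979, 10.078, 95.1, 0, 90], TCP at [0.193, 0.515, 0.231] pointing down, gripper open.
Joint ranges: [-179.16, 179.16], [-48.56, 103.87], [-65.8, 70.77], [-126.05, 130.52], [-82.76, 87.17], [-180, 180]. Speed limits (degrees/s): [127.2, 127.2, 147.25, 180, 180, 180].

## Interface

Orientations are given as [roll, pitch, yaw] about the fixed x, y, z axes, in that order (R = Rz(yaw) Ry(pitch) Rx(roll)).
In Python, from workcell import get_obs, cams, bot gives the robot as it stands.
- The arm moves only by the tool apply_moves, never from a script. Its argument "rows" is a list that holds one entry, the list of rows, each a list of 7 numbers: the shift along the tool's x, y, z in mm, then the turn, a rotation vector about the tool's x, y, z in rad, then the opening, from 0 (shut) to 1 (fully open). A call has 1 to 20 rows; each row is the pose to reach, as a shift and turn from the pose measured when the call began, along the tool's axes at that moment; what a row does not reach only later rows make up. A row lasts 1/10 s, in which the tool goes at most 50 mm and 8.59 degrees, less where a joint would pass 70% of its speed; a pose out of reach is approached as far as the arm can. A call with a gripper value outside its range is refused whole. The fingers move at their own pace and stop on an object; "newtons" is the grip in N (left out, the last holds). Time passes only in rows, so rows that repeat a pose let the fingers close. It gives the time, the measured TCP pose, the force and the opening at its end, in the units of the state.
- get_obs(): the state, without advancing time (a new reading comes with each control period).
- cams.camera(name): name is "scene" or "top" or "wrist"; returns a dict with "pixels" (400x640x3 uint8, red, green, blue), "range_z" (400x640 float32, m along the optical axis (not along the pixel's ray), 0 where there is no reading), "fx", "fy", "cx", "cy" (pixels), "eye" and "attitude" of the camera in the world. Camera axes: x right, y up, looking along -z (the intrinsics and any distortion apply to the point x, -y, -z); pixel columns grow to the right and rows downward; lengths in m; the calibration is good to about 2 mm. The wrist camera is an equidistant fisheye: a pixel r from the principal point sees the ray r / f radians off the axis. A picture is of the moment at which its call begins.
- bot.job_done(): hands the job in, once; it reports no verdict.
Trained networks look in a picture, given as the dict that the camera call returned (one of the last four; its "shot" number tells which), for a name from the list of things; names that differ only in an ending like _2 or _b are one class to them, and where a whole thing is asked for, a point or a joint stands for the part that bears it (a point fixed in the world has none). Each returns a list of dicts, best first, with "confidence" (0 to 1); they miss things now and then, are a little off and sometimes report something else, mostly with a low value. They report only what shows in the picture. A call takes as long as a camera call. They do not tell look-alikes from the thing itself.
- cams.find_in(label, picture): "at" ([x, y, z] in m, in world coordinates, good to about 4 mm: the middle of the surface that is visible of it).
The state is a dict: "time": time; "q": joint angles; "qd": joint speeds; "joint_efforts": joint torques, N m; "ee_pos": TCP position; "tcp_rot": TCP orientation; "wrist_force": force on the tool from outside, world axes, zero at the start; "torque": the same for the moment, N m; "opening": finger opening in m.
Only numpy, scipy, OpenCV 4.12 (cv2) and the standard library are available. Lean on these libraries where they do the work, as an engineer would, in place of code of your own. Each camera call takes 0.05 s, during which the arm holds its last target.

## Working session

There is one attempt and no reset: what is moved stays moved. The work goes in short steps, Python scripts to look and compute and a tool call to move; the robot and the scene stay as the last step left them, time stands still between calls to the robot, and variables do not carry over. Pictures are saved under pics/ and viewed, and the job is handed in when it is done.

Besides the shell and the picture viewer there is one more tool, called after "Emit:" by a JSON object that holds its "fn" and its "kwargs". apply_moves: Moves the arm, as the interface text tells. Its arguments: {"type":"object","properties":{"rows":{"type":"array"},"newtons":{"type":"number"}},"required":["rows"]}

```bash
ls; mkdir -p pics; cat > h.py <<'E'
import numpy as np, cv2
from workcell import get_obs, cams, bot
from scipy.spatial.transform import Rotation as R
def snap(n,fn):
    p=cams.camera(n); cv2.imwrite('pics/'+fn,p['pixels'][:,:,::-1]); return p
E
python3 - <<'E'
from h import *
print(get_obs())
for n in ['top','scene']:
    p=snap(n,n+'0.png'); print(n,p['fx'],p['fy'],p['cx'],p['cy'],p['eye'],p['attitude'])
    for l in ['insert_centre','peg_tip','stand','hung_centre','jar_centre','vial_centre','mat']:
        print(l,[(np.round(d['at'],3).tolist(),round(d['confidence'],2)) for d in cams.find_in(l,p)])
E
```

```text
pics
{'time': 0.0, 'q': array([6.94413137e+01, 5.01349428e+00, 1.00323737e+01, 9.50978881e+01,
       1.41809434e-03, 8.99987906e+01]), 'qd': array([-0.06473347, -0.01172922, -0.03082761, -0.0052345 ,  0.09968608,
        0.16915675]), 'joint_efforts': array([-7.81910585e-04, -5.20398045e+01,  4.64794779e+01,  1.66427088e-02,
        5.73769921e-05,  2.73042235e-05]), 'ee_pos': array([0.19305546, 0.51476247, 0.23054145]), 'tcp_rot': array([ -91.02947648,   89.92097857, -111.58695433]), 'wrist_force': array([ 0.53290135, -0.04247009, -0.03429933]), 'torque': array([ 0.05162566, -0.0058809 ,  0.02645607]), 'opening': 0.08547593675375516}
top 429.25709557741106 429.25709557741106 320.1281756671305 204.5712952487135 [0.39827234 0.09626442 1.17152654] [  4.51770329   0.64077129 -90.92791118]
insert_centre [([0.531, 0.434, 0.043], 0.7), ([0.523, 0.319, 0.039], 0.69), ([0.446, 0.126, 0.041], 0.67)]
peg_tip [([0.5, -0.147, 0.018], 0.76)]
stand [([0.5, -0.149, 0.015], 0.9)]
hung_centre [([0.48, -0.214, 0.097], 0.67)]
jar_centre [([0.504, -0.147, 0.014], 0.7), ([0.416, 0.335, 0.072], 0.67)]
vial_centre [([0.615, 0.039, 0.048], 0.52)]
mat [([0.465, 0.008, 0.004], 0.65)]
scene 384.0045682828219 384.0045682828219 326.40870160901557 201.20460374167334 [ 0.10596131 -0.55483721  0.6421847 ] [ 53.23409692   1.17040786 -32.95771105]
insert_centre [([0.514, 0.313, 0.034], 0.9), ([0.438, 0.115, 0.032], 0.82), ([0.531, 0.424, 0.029], 0.65), ([0.613, 0.029, 0.031], 0.52)]
peg_tip [([0.488, -0.153, 0.017], 0.91)]
stand [([0.486, -0.16, 0.016], 0.95)]
hung_centre [([0.47, -0.24, 0.082], 0.87)]
jar_centre [([0.41, 0.324, 0.049], 0.58)]
vial_centre [([0.613, 0.029, 0.031], 0.65)]
mat [([0.44, -0.053, 0.004], 0.79)]
```

View pics/top0.png

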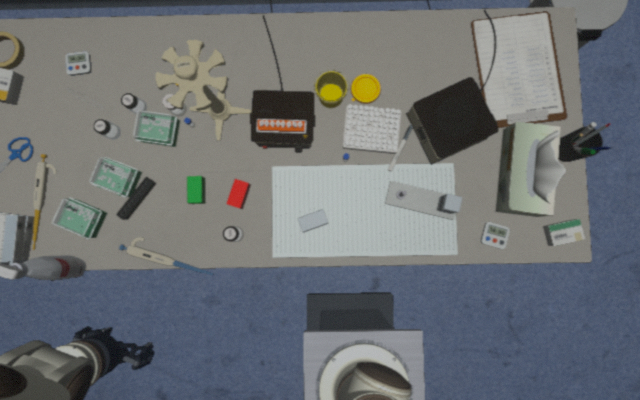

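View pics/scene0.png

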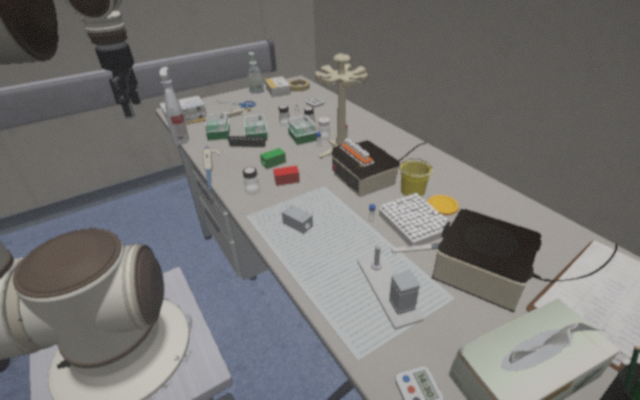

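The candidates for the insert in the top picture are a grey bar (313,220) on the mat, a green one (195,190) and a red one (238,193), both off the mat. The grey one is the aluminium insert. The free peg is at (401,194), the hung insert at (450,203), the jar at (231,234) and the vial's blue cap at (346,157). Next I'll measure these by depth and check an enlarged crop.

```bash
cat >> h.py <<'E'
def cloud(p):
    v,u=np.mgrid[0:400,0:640]; z=p['range_z'].astype(float)
    c=np.stack([(u-p['cx'])/p['fx']*z,-(v-p['cy'])/p['fy']*z,-z],-1)
    a=R.from_euler('xyz',p['attitude'],degrees=True).as_matrix()
    w=c@a.T+p['eye']; w[z==0]=np.nan; return w
E
python3 - <<'E'
from h import *
p=cams.camera('top'); w=cloud(p)
cv2.imwrite('pics/crop0.png',cv2.resize(p['pixels'][140:245,220:475,::-1],None,fx=3,fy=3,interpolation=cv2.INTER_CUBIC))
def blob(u0,u1,v0,v1,z0,z1):
    s=w[v0:v1,u0:u1].reshape(-1,3); s=s[(s[:,2]>z0)&(s[:,2]<z1)]; 
    r=cv2.minAreaRect((s[:,:2]*1000).astype(np.float32)); print(len(s),np.median(s,0).round(4),s.mean(0).round(4),r,s[:,2].min(),s[:,2].max()); return s
print('mat z',np.nanmedian(w[235:250,280:440,2]))
blob(290,335,200,240,.034,.055)
s=blob(385,415,180,210,.03,.1);print(s.round(3))
blob(430,470,185,220,.085,.12)
blob(380,460,175,225,.01,.022)
blob(335,355,148,166,.03,.07)
blob(215,250,218,250,.05,.09)
E
```

```text
mat z 0.0028420469987975316
414 [0.447  0.127  0.0427] [0.4468 0.1274 0.0426] ((446.82421875, 127.25273132324219), (39.92025375366211, 71.80393981933594), 19.100841522216797) 0.03430836815341376 0.04857852061765122
32 [ 0.5114 -0.1077  0.0719] [ 0.512  -0.1074  0.0643] ((513.467529296875, -108.60502624511719), (9.801581382751465, 11.049443244934082), 63.63050842285156) 0.031222388177243765 0.07877110446561542
[[ 0.519 -0.109  0.071]
 [ 0.518 -0.105  0.064]
 [ 0.516 -0.106  0.075]
 [ 0.516 -0.108  0.078]
 [ 0.516 -0.11   0.078]
 [ 0.516 -0.113  0.078]
 [ 0.516 -0.104  0.054]
 [ 0.514 -0.104  0.069]
 [ 0.514 -0.106  0.076]
 [ 0.513 -0.108  0.078]
 [ 0.514 -0.111  0.075]
 [ 0.513 -0.113  0.079]
 [ 0.515 -0.104  0.043]
 [ 0.513 -0.103  0.06 ]
 [ 0.511 -0.103  0.073]
 [ 0.511 -0.106  0.073]
 [ 0.511 -0.108  0.077]
 [ 0.511 -0.111  0.076]
 [ 0.511 -0.113  0.078]
 [ 0.512 -0.104  0.042]
 [ 0.511 -0.104  0.056]
 [ 0.509 -0.104  0.068]
 [ 0.509 -0.106  0.074]
 [ 0.508 -0.108  0.077]
 [ 0.508 -0.11   0.077]
 [ 0.51  -0.105  0.037]
 [ 0.509 -0.106  0.042]
 [ 0.509 -0.108  0.05 ]
 [ 0.508 -0.109
[... 161 characters left out ...]
25.18759155273438), (40.87184524536133, 40.647098541259766), 75.38230895996094) 0.085200185196733 0.10452187552375825
1269 [ 0.5005 -0.1512  0.0166] [ 0.4998 -0.1511  0.0165] ((477.1458435058594, -161.31517028808594), (189.29173278808594, 108.13064575195312), 75.63899230957031) 0.01006570206520574 0.021953582559851137
36 [0.6146 0.0368 0.0504] [0.6147 0.0367 0.0495] ((614.8839111328125, 37.238861083984375), (15.030065536499023, 15.21784782409668), 39.17390823364258) 0.04056279888186731 0.055468671975603234
213 [0.4161 0.3366 0.0721] [0.4158 0.3368 0.0709] ((416.201904296875, 337.52569580078125), (39.63520050048828, 38.58366775512695), 38.91880798339844) 0.05085119270581129 0.0786478333585694
```

View pics/crop0.png

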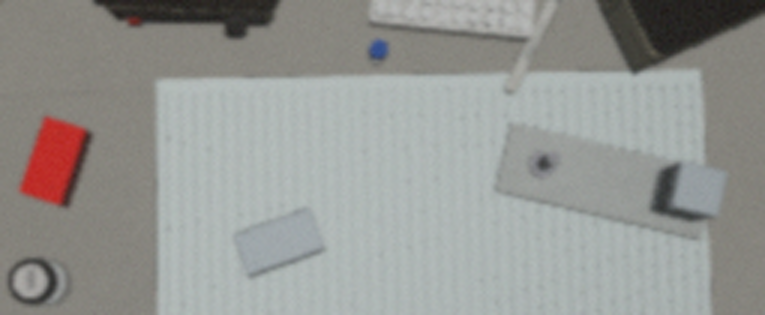

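Confirmed: the grey bar at crop (280,241) is the insert. It's centred at (0.447, 0.127), with its axis along azimuth -70.9°/109.1°. The peg is at about (0.5125, -0.1095). Next I'll work out the move to above it.

```bash
cat >> h.py <<'E'
def pose():
    o=get_obs(); return o['ee_pos'],R.from_euler('xyz',o['tcp_rot'],degrees=True),o
def rel(p,Rt):
    """mm shift and rotvec in the present tool frame"""
    p0,R0,o=pose()
    return (R0.inv().apply(np.array(p)-p0)*1000).round(1),(R0.inv()*Rt).as_rotvec().round(4)
def frame(x,y):
    x=np.array(x,float);x/=np.linalg.norm(x);y=np.array(y,float);y-=x*(x@y);y/=np.linalg.norm(y)
    return R.from_matrix(np.stack([x,y,np.cross(x,y)],1))
def az(d,el=0):
    d,el=np.radians([d,el]);return np.array([np.cos(d)*np.cos(el),np.sin(d)*np.cos(el),np.sin(el)])
E
python3 - <<'E'
from h import *
p,R0,o=pose(); print(R0.as_matrix().round(2))
for s in (19.1,199.1):
    print(s,rel([.447,.127,.12],frame([0,0,-1],az(s))))
E
```

```text
[[-0.    0.35  0.94]
 [ 0.    0.94 -0.35]
 [-1.    0.   -0.  ]]
19.1 (array([ 111.3, -274.1,  373.9]), array([ 0.8787, -0.    , -0.    ]))
199.1 (array([ 111.3, -274.1,  373.9]), array([-2.2629,  0.    , -0.    ]))
```

Emit:
{"fn": "apply_moves", "kwargs": {"rows": [[[111.3, -274.1, 373.9, 0.879, 0, 0, 1], [111.3, -274.1, 373.9, 0.879, 0, 0, 1], [111.3, -274.1, 373.9, 0.879, 0, 0, 1], [111.3, -274.1, 373.9, 0.879, 0, 0, 1], [111.3, -274.1, 373.9, 0.879, 0, 0, 1], [111.3, -274.1, 373.9, 0.879, 0, 0, 1], [111.3, -274.1, 373.9, 0.879, 0, 0, 1], [111.3, -274.1, 373.9, 0.879, 0, 0, 1], [111.3, -274.1, 373.9, 0.879, 0, 0, 1], [111.3, -274.1, 373.9, 0.879, 0, 0, 1], [111.3, -274.1, 373.9, 0.879, 0, 0, 1], [111.3, -274.1, 373.9, 0.879, 0, 0, 1], [111.3, -274.1, 373.9, 0.879, 0, 0, 1], [111.3, -274.1, 373.9, 0.879, 0, 0, 1], [111.3, -274.1, 373.9, 0.879, 0, 0, 1]]]}}

```text
time: 2.35
ee_pos: [0.4468, 0.1278, 0.1203]
tcp_rot: [94.5, 90.0, 23.7]
wrist_force: [0.7, 0.1, 0.0]
opening: 0.0853
```

```bash
python3 - <<'E'
from h import *
p,R0,o=pose(); print(o['time'],p,o['q'].round(2))
w=snap('wrist','w1.png'); print(w['fx'],w['cx'],w['cy'],w['eye'],w['attitude'])
for d in cams.find_in('insert_centre',w): print(d)
print(rel([.447,.127,.006],frame([0,0,-1],az(19.1))))
E
```

```text
2.35 [0.44675503 0.12784372 0.12028666] [ 15.97  -7.51 -14.46  83.02   0.    86.8 ]
309.70691628693146 316.9793573998243 200.46501577396714 [0.42525929 0.19158264 0.26221158] [-15.49798666  -0.03621894  19.15577612]
{'at': [0.4437, 0.1316, 0.0404], 'confidence': 0.98}
{'at': [0.5225, 0.3152, 0.0405], 'confidence': 0.91}
(array([114.2,  -0. ,   0.6]), array([ 0.0008,  0.    , -0.0003]))
```

View pics/w1.png

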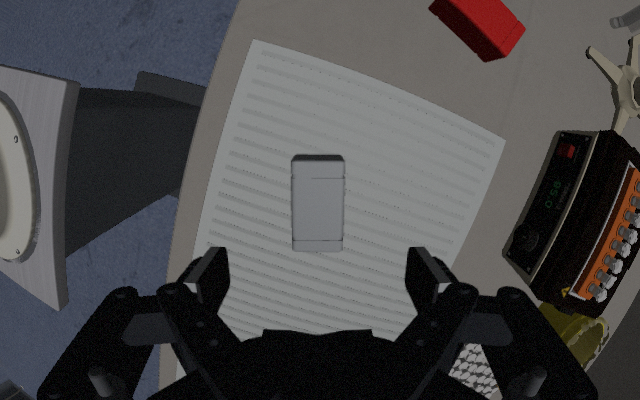

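The wrist picture shows the insert at (318,203), centred between the fingers (228 and 408). I'll descend and grip it.

Emit:
{"fn": "apply_moves", "kwargs": {"rows": [[[50, 0, 0.6, 0, 0, 0, 1], [90, 0, 0.6, 0, 0, 0, 1], [108, 0, 0.6, 0, 0, 0, 1], [114, 0, 0.6, 0, 0, 0, 1], [114, 0, 0.6, 0, 0, 0, 1], [114, 0, 0.6, 0, 0, 0, 0], [114, 0, 0.6, 0, 0, 0, 0], [114, 0, 0.6, 0, 0, 0, 0], [114, 0, 0.6, 0, 0, 0, 0], [114, 0, 0.6, 0, 0, 0, 0], [114, 0, 0.6, 0, 0, 0, 0], [114, 0, 0.6, 0, 0, 0, 0], [114, 0, 0.6, 0, 0, 0, 0]]], "newtons": 60}}

```text
time: 3.75
ee_pos: [0.4478, 0.1272, 0.0074]
tcp_rot: [88.0, 89.9, 17.2]
wrist_force: [-0.6, 0.4, 5.6]
opening: 0.0392
```

```bash
python3 - <<'E'
from h import *
p,R0,o=pose(); print(o['time'],p,o['q'].round(2),o['opening'],o['wrist_force'])
E
```

```text
3.75 [0.44775154 0.12724032 0.00736506] [ 15.86  -4.89 -24.7   70.06   0.    86.72] 0.03923460095264675 [-0.56605021  0.37977518  5.5825946 ]
```

Emit:
{"fn": "apply_moves", "kwargs": {"rows": [[[-30, 0, 0, 0, 0, 0, 0], [-70, 0, 0, 0, 0, 0, 0], [-120, 0, 0, 0, 0, 0, 0], [-170, 0, 0, 0, 0, 0, 0], [-220, 0, 0, 0, 0, 0, 0], [-260, 0, 0, 0, 0, 0, 0], [-280, 0, 0, 0, 0, 0, 0], [-280, 0, 0, 0, 0, 0, 0]]]}}

```text
time: 4.55
ee_pos: [0.4479, 0.1273, 0.2903]
tcp_rot: [87.4, 89.6, 16.5]
wrist_force: [-0.2, -0.3, -3.5]
opening: 0.0395
```

```bash
python3 - <<'E'
from h import *
p,R0,o=pose(); print(o['time'],p,o['q'].round(2),o['opening'],o['wrist_force'])
for a in (-45,-60): print(a,rel([.48,-.02,.30],frame(az(a),az(a+90))))
E
```

```text
4.55 [0.44794824 0.12730245 0.29025199] [ 15.86  -5.17   6.6  101.37   0.    86.72] 0.03948048334729127 [-0.23084773 -0.26777332 -3.51976704]
-45 (array([ -9.8, -18. , 149.7]), array([-0.3591, -1.5398,  0.3485]))
-60 (array([ -9.8, -18. , 149.7]), array([-0.1542, -1.5647,  0.1434]))
```

```bash
python3 - <<'E'
from h import *
print(rel([.48,-.08,.30],frame(az(-45),az(45))))
E
```

```text
(array([ -9.9, -37.6, 206.4]), array([-0.3591, -1.5398,  0.3485]))
```

Emit:
{"fn": "apply_moves", "kwargs": {"rows": [[[-10, -37.6, 206, -0.359, -1.54, 0.3485, 0], [-10, -37.6, 206, -0.359, -1.54, 0.3485, 0], [-10, -37.6, 206, -0.359, -1.54, 0.3485, 0], [-10, -37.6, 206, -0.359, -1.54, 0.3485, 0], [-10, -37.6, 206, -0.359, -1.54, 0.3485, 0], [-10, -37.6, 206, -0.359, -1.54, 0.3485, 0], [-10, -37.6, 206, -0.359, -1.54, 0.3485, 0], [-10, -37.6, 206, -0.359, -1.54, 0.3485, 0], [-10, -37.6, 206, -0.359, -1.54, 0.3485, 0], [-10, -37.6, 206, -0.359, -1.54, 0.3485, 0], [-10, -37.6, 206, -0.359, -1.54, 0.3485, 0], [-10, -37.6, 206, -0.359, -1.54, 0.3485, 0], [-10, -37.6, 206, -0.359, -1.54, 0.3485, 0], [-10, -37.6, 206, -0.359, -1.54, 0.3485, 0], [-10, -37.6, 206, -0.359, -1.54, 0.3485, 0]]]}}

```text
time: 6.05
ee_pos: [0.5039, -0.0685, 0.3076]
tcp_rot: [0.1, 0.9, -46.1]
wrist_force: [2.4, 0.5, -2.7]
opening: 0.0392
```

```bash
python3 - <<'E'
from h import *
p,R0,o=pose(); print(o['time'],p,o['tcp_rot'],o['q'].round(2),o['opening'],o['wrist_force'])
snap('top','t2.png');snap('scene','s2.png')
E
```

```text
6.05 [ 0.50389177 -0.06851045  0.30764379] [  0.08256661   0.88414263 -46.10734971] [ 24.07 -48.53 -65.8  -14.67 -70.16   2.53] 0.03923850173359776 [ 2.42022864  0.46565768 -2.72465141]
```

View pics/t2.png

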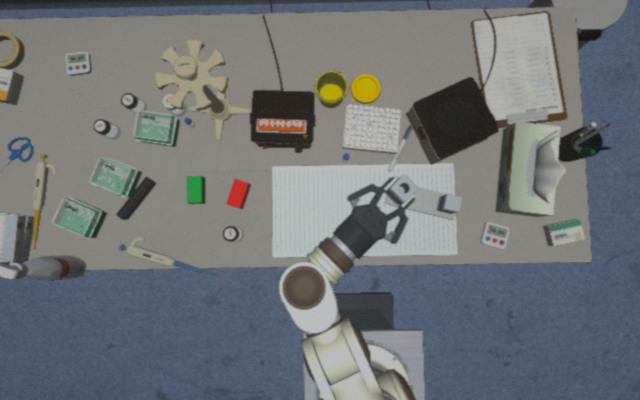

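View pics/s2.png

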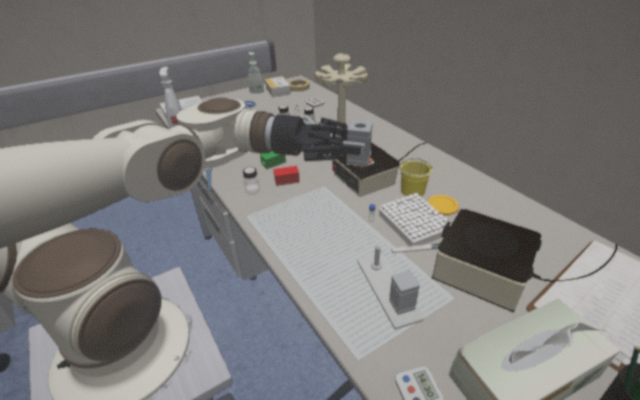

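```bash
cat > kin.py <<'E'
import numpy as np
from scipy.spatial.transform import Rotation as R
from scipy.optimize import least_squares
# params r0,z0,upper(rx,rz),fore(fx,fz),d45,L
def fk(P,q):
    q1,q2,q3,q4,q5,q6=np.radians(q)
    r0,z0,ux,uz,fx,fz,d,L=P
    A=R.from_euler('y',q2); B=R.from_euler('y',q2-q3); C=R.from_euler('y',q2-q3+q4)
    wr=np.array([r0,0,z0])+A.apply([ux,0,uz])+B.apply([fx,0,fz])
    D=C*R.from_euler('z',q5)
    p=wr+C.apply([d,0,0])+D.apply([L,0,0])
    Z=R.from_euler('z',q1)
    return Z.apply(p),Z*D*R.from_euler('x',q6),Z.apply(wr),Z.apply(wr+C.apply([d,0,0]))
Q=[[69.442,4.979,10.078,95.1,0,90],[15.97,-7.51,-14.46,83.02,0,86.8],[15.86,-4.89,-24.7,70.06,0,86.72],[15.86,-5.17,6.6,101.37,0,86.72],[24.07,-48.53,-65.8,-14.67,-70.16,2.53]]
X=[[.193,.515,.231],[.44676,.12784,.12029],[.44775,.12724,.00737],[.44795,.12730,.29025],[.50389,-.06851,.30764]]
P0=np.array([0,.2,0,.38,.5,0,.05,.3])
def fit():
    s=least_squares(lambda P:np.r_[np.concatenate([fk(P,q)[0]-x for q,x in zip(Q,X)])/.0005,(P-P0)/[.03,.1,.01,.1,.1,.03,.1,.1]],P0)
    return s.x,s
LO=np.array([-179.16,-48.56,-65.8,-126.05,-82.76,-180]);HI=np.array([179.16,103.87,70.77,130.52,87.17,180])
def ik(P,p,Rt,q0,m=1.0):
    f=lambda q:(lambda a:np.r_[(a[0]-p)*1000,(a[1].inv()*Rt).as_rotvec()*200])(fk(P,q))
    s=least_squares(f,np.clip(q0,LO+m+.1,HI-m-.1),bounds=(LO+m,HI-m)); return s.x,s.cost
E
python3 - <<'E'
from kin import *
P,s=fit(); print(P.round(4))
for q,x in zip(Q,X): a=fk(P,q); print((a[0]-x).round(4),a[1].as_euler('xyz',degrees=True).round(1),a[3].round(3))
E
python3 - <<'E'
import cv2
a=cv2.imread('pics/s2.png');cv2.imwrite('pics/s2c.png',cv2.resize(a[90:200,180:420],None,fx=3,fy=3,interpolation=cv2.INTER_CUBIC))
E
```

```text
[-2.000e-04  1.604e-01  3.000e-04  4.193e-01  5.187e-01  3.590e-02
  1.439e-01  2.850e-01]
[ 0.0001 -0.0001  0.0001] [ -90.    90.  -110.6] [0.193 0.515 0.516]
[ 0.      0.     -0.0001] [86.8 90.  16. ] [0.447 0.128 0.405]
[ 0. -0. -0.] [86.7 89.9 15.9] [0.447 0.127 0.292]
[ 0.0001 -0.     -0.0001] [86.7 89.6 15.9] [0.446 0.127 0.575]
[-0.  0.  0.] [  0.1   0.9 -46.1] [0.306 0.137 0.312]
```

View pics/s2c.png

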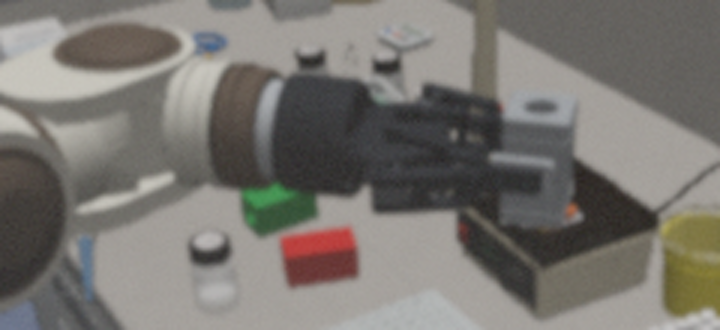

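The enlarged crop shows a dark round hole in the upper end at (540,104), so the bored end is up now. I'll still confirm it by feel on the peg. My kinematic fit is good to 0.1 mm. Next I'll measure the bar in the grip and check which bore-down poses are reachable at the peg.

```bash
python3 - <<'E'
from h import *
from kin import *
P,_=fit()
p,R0,o=pose()
t=cams.camera('top'); w=cloud(t).reshape(-1,3)
l=R0.inv().apply(w-p)*1000
m=(l[:,2]>25)&(l[:,2]<50)&(l[:,0]>-50)&(l[:,0]<30)&(abs(l[:,1])<35)
s=l[m]; print(len(s),np.median(s,0).round(1)); r=cv2.minAreaRect(s[s[:,2]>31][:,:2].astype(np.float32)); print(r)
bt=np.array([-.0146,0,0]); peg=np.array([.5125,-.1095,.077])
for a in (-20,-30,-45,-60):
  for tilt in (0,6,8):
    for zc in (.063,.12,.20):
      x=az(a,-tilt); Rt=frame(x,-az(a+90))  # z down
      tcp=np.array([peg[0],peg[1],zc])-Rt.apply(bt)
      best=min((ik(P,tcp,Rt,[15,-30,-60,0,-50,g]) for g in (170,-170)),key=lambda c:c[1])
      wr=fk(P,best[0]); print(a,tilt,zc,best[0].round(0),round(best[1],2),'w4',wr[2].round(3),'w5',wr[3].round(3))
E
```

```text
376 [-15.2  -0.3  35.1]
((-14.846895217895508, -0.21378707885742188), (40.5118293762207, 39.668453216552734), 0.04552498087286949)
-20 0 0.063 [  11.  -26.  -65.   -9.  -47. -161.] 5633.24 w4 [0.238 0.047 0.242] w5 [0.361 0.072 0.172]
-20 0 0.12 [   6.  -44.  -65.    6.  -34. -167.] 4458.54 w4 [0.204 0.02  0.313] w5 [0.333 0.033 0.249]
-20 0 0.2 [   7.  -48.  -65.    0.  -38. -171.] 2926.76 w4 [0.195 0.023 0.324] w5 [0.331 0.039 0.281]
-20 6 0.063 [   6.  -36.  -65.    3.  -35. -164.] 4184.64 w4 [0.225 0.023 0.28 ] w5 [0.346 0.036 0.204]
-20 6 0.12 [   2.  -48.  -65.   11.  -27. -169.] 3012.82 w4 [0.196 0.008 0.324] w5 [0.324 0.012 0.257]
-20 6 0.2 [   6.  -48.  -65.    2.  -36. -171.] 2084.48 w4 [0.196 0.02  0.324] w5 [0.331 0.034 0.277]
-20 8 0.063 [   4.  -37.  -65.    5.  -32. -165.] 3714.29 w4 [0.222 0.017 0.287] w5 [0.343 0.026 0.21 ]
-20 8 0.12 [   2.  -48.  -65.   11.  -26. -169.] 2590.59 w4 [0.196 0.006 0.324] w5 [0.323 0.01  0.256]
-20 8 0.2 [   6.  -48.  -65.    2.  -35. -171.] 1876.3 w4 [0.196 0.019 0.324] w5 [0.331 0.032 0.276]
-30 0 0.063 [   8.   41.  -65. -120.  -42. 
[... 1995 characters left out ...]
 0.121]
-60 0 0.2 [  18.  -17.  -65.  -46.  -78. -179.] 0.25 w4 [0.241 0.08  0.203] w5 [0.377 0.125 0.201]
-60 6 0.063 [  18.   -5.  -63.  -31.  -77. -154.] 0.0 w4 [0.256 0.084 0.156] w5 [0.378 0.123 0.091]
-60 6 0.12 [  18.  -16.  -62.  -19.  -77. -154.] 0.0 w4 [0.256 0.084 0.213] w5 [0.378 0.123 0.148]
-60 6 0.2 [  18.  -27.  -59.   -4.  -77. -154.] 0.0 w4 [0.256 0.084 0.293] w5 [0.378 0.123 0.228]
-60 8 0.063 [  18.   -8.  -62.  -19.  -76. -147.] 0.0 w4 [0.265 0.086 0.181] w5 [0.379 0.122 0.101]
-60 8 0.12 [  18.  -18.  -60.   -8.  -76. -147.] 0.0 w4 [0.265 0.086 0.238] w5 [0.379 0.122 0.158]
-60 8 0.2 [  18.  -28.  -56.    6.  -76. -147.] 0.0 w4 [0.265 0.086 0.318] w5 [0.379 0.122 0.238]
```

```bash
python3 - <<'E'
from h import *
from kin import *
P,_=fit()
bt=np.array([-.015,0,-.001]); c=np.array([.5125,-.1095,.20])
Rt=frame(az(-60,-6),az(30)); tcp=c-Rt.apply(bt)
print(rel(tcp,Rt)); print(ik(P,tcp,Rt,get_obs()['q']))
E
```

```text
(array([  51.9,  -25.6, -105.7]), array([ 0.0167,  0.0869, -0.2419]))
(array([ 18.00019731, -27.32156961, -58.63940691,  -4.49979582,
       -76.60347152,  26.18685597]), np.float64(2.0126208660089663e-26))
```

Emit:
{"fn": "apply_moves", "kwargs": {"rows": [[[15, -7, -30, 0.008, 0.045, -0.12, 0], [30, -14, -60, 0.0167, 0.0869, -0.242, 0], [45, -22, -90, 0.0167, 0.0869, -0.242, 0], [51.9, -25.6, -105.7, 0.0167, 0.0869, -0.242, 0], [51.9, -25.6, -105.7, 0.0167, 0.0869, -0.242, 0], [51.9, -25.6, -105.7, 0.0167, 0.0869, -0.242, 0], [51.9, -25.6, -105.7, 0.0167, 0.0869, -0.242, 0], [51.9, -25.6, -105.7, 0.0167, 0.0869, -0.242, 0], [51.9, -25.6, -105.7, 0.0167, 0.0869, -0.242, 0]]]}}

```text
time: 7.1
ee_pos: [0.5202, -0.1221, 0.2006]
tcp_rot: [0.1, 6.0, -60.0]
wrist_force: [0.1, -0.7, -1.8]
opening: 0.0395
```

```bash
python3 - <<'E'
from h import *
p,R0,o=pose(); print(o['time'],p,o['q'].round(2))
bt=np.array([-.015,0,-.001]); c=np.array([.5125,-.1095,.20])
Rt=frame(az(-60,-6),az(30)); Rf=frame(az(-60,-6),-az(30))
Rh=Rt*R.from_euler('x',-90,degrees=True)
for r in (Rt,Rh,Rf): print(rel(c-r.apply(bt),r))
E
```

```text
7.1 [ 0.5201587  -0.12206702  0.20061679] [ 18.05 -27.45 -58.61  -4.42 -76.62  26.23]
(array([ 0.4, -0.4, -1.2]), array([-0.0019,  0.0004, -0.0008]))
(array([ 0.4,  0.6, -2.2]), array([-1.5727e+00,  9.0000e-04, -3.0000e-04]))
(array([ 0.4, -0.4, -3.2]), array([ 3.1397e+00, -1.3000e-03, -6.0000e-04]))
```

Now I'll roll it end for end in the air, in two stages. q6 goes from +26 to -154.

Emit:
{"fn": "apply_moves", "kwargs": {"rows": [[[0, 0, 0, -0.5, 0, 0, 0], [0, 0, 0, -1, 0, 0, 0], [0, 0, 0, -1.571, 0, 0, 0], [0, 0, 0, -1.571, 0, 0, 0], [0, 0, 0, -1.571, 0, 0, 0], [0, 0, 0, -1.571, 0, 0, 0], [0, 0, 0, -1.571, 0, 0, 0], [0, 0, 0, -1.571, 0, 0, 0], [0, 0, 0, -1.571, 0, 0, 0], [0, 0, 0, -1.571, 0, 0, 0], [0, 0, 0, -1.571, 0, 0, 0], [0, 0, 0, -1.571, 0, 0, 0]]]}}

```text
time: 8.3
ee_pos: [0.5202, -0.1219, 0.2012]
tcp_rot: [-89.9, 6.0, -59.9]
wrist_force: [-0.1, -0.6, -3.5]
opening: 0.0396
```

Emit:
{"fn": "apply_moves", "kwargs": {"rows": [[[0, 0, 0, -0.5, 0, 0, 0], [0, 0, 0, -1, 0, 0, 0], [0, 0, 0, -1.571, 0, 0, 0], [0, 0, 0, -1.571, 0, 0, 0], [0, 0, 0, -1.571, 0, 0, 0], [0, 0, 0, -1.571, 0, 0, 0], [0, 0, 0, -1.571, 0, 0, 0], [0, 0, 0, -1.571, 0, 0, 0], [0, 0, 0, -1.571, 0, 0, 0], [0, 0, 0, -1.571, 0, 0, 0], [0, 0, 0, -1.571, 0, 0, 0], [0, 0, 0, -1.571, 0, 0, 0], [0, 0, 0, -1.571, 0, 0, 0], [0, 0, 0, -1.571, 0, 0, 0]]]}}

```text
time: 9.7
ee_pos: [0.5202, -0.1218, 0.2013]
tcp_rot: [-179.7, 6.0, -59.9]
wrist_force: [-0.8, 0.7, -2.0]
opening: 0.0394
```

```bash
python3 - <<'E'
from h import *
p,R0,o=pose(); print(o['time'],p,o['q'].round(2),o['tcp_rot'],o['wrist_force'])
print(R0.as_matrix().round(3))
t=snap('top','t3.png'); s=snap('scene','s3.png')
for n,t in (('t',t),('s',s)):
    w=cloud(t).reshape(-1,3)
    l=R0.inv().apply(w-p)*1000
    m=(l[:,2]<-32)&(l[:,2]>-45)&(l[:,0]>-50)&(l[:,0]<30)&(abs(l[:,1])<35)
    print(n,m.sum(),np.median(l[m],0).round(1),cv2.minAreaRect(l[m][:,:2].astype(np.float32)))
# peg axis, from scene camera
w=cloud(s).reshape(-1,3); m=(np.hypot(w[:,0]-.5125,w[:,1]+.1095)<.02)&(w[:,2]>.03)&(w[:,2]<.085)
print('peg scene',m.sum(),np.median(w[m],0),w[m].min(0),w[m].max(0))
cv2.imwrite('pics/s3c.png',cv2.resize(s['pixels'][140:340,250:500,::-1],None,fx=3,fy=3,interpolation=cv2.INTER_CUBIC))
E
```

```text
9.7 [ 0.52020918 -0.12182271  0.20131045] [  18.08  -27.52  -58.59   -4.38  -76.63 -153.68] [-179.74069073    5.96310652  -59.9251262 ] [-0.81948826  0.69649243 -1.95027697]
[[ 0.498 -0.866 -0.048]
 [-0.861 -0.501  0.092]
 [-0.104 -0.005 -0.995]]
t 333 [-15.    0.2 -37.8] ((-14.433300971984863, 0.295684814453125), (39.81068420410156, 41.52861404418945), 89.51734924316406)
s 309 [-15.5   5.3 -36. ] ((-16.332685470581055, 2.1812915802001953), (40.32598114013672, 40.416465759277344), 0.0464940220117569)
peg scene 100 [ 0.50787943 -0.11145706  0.0558528 ] [ 0.50372068 -0.11550687  0.03017496] [ 0.51562589 -0.10427586  0.07703571]
```

View pics/s3c.png

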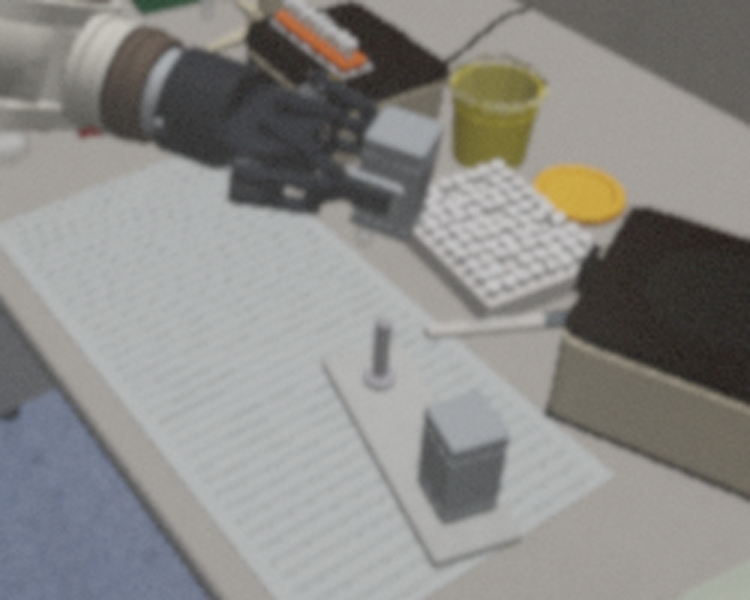

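The upper end is now plain (crop 400,135), so the bore is down. The peg tip is at (383,322). I'll reduce the tilt to 3° for more bore clearance and go to just above the tip.

```bash
python3 - <<'E'
from h import *
from kin import *
P,_=fit(); q=get_obs()['q']
bt=np.array([-.015,.0002,-.0013]); Rf=frame(az(-60,-3),-az(30))
aim=np.array([-.015,.0002,-.0013+.020]) # bore point set on the peg axis
for zc in (.122,.0625):
    tcp=np.array([.5117,-.109,0])-Rf.apply(aim); tcp[2]=zc-Rf.apply(bt)[2]
    print(tcp,rel(tcp,Rf)); q,c=ik(P,tcp,Rf,q); print(q.round(1),c,fk(P,q)[2],fk(P,q)[3])
E
```

```text
[ 0.51985227 -0.12272014  0.11991674] (array([ 9. ,  1. , 80.8]), array([-0.0032,  0.0518,  0.0012]))
[  18.1   -9.6  -64.5  -40.5  -77.8 -166. ] 3.021452540909593e-24 [0.2450728  0.08030827 0.17039458] [0.37756684 0.12372544 0.13483047]
[ 0.51985227 -0.12272014  0.06041674] (array([ 15.2,   1.2, 140. ]), array([-0.0032,  0.0518,  0.0012]))
[  18.1    4.2  -63.9  -53.7  -77.8 -166. ] 1.971762563165345e-26 [0.2450728  0.08030827 0.11089458] [0.37756684 0.12372544 0.07533047]
```

Emit:
{"fn": "apply_moves", "kwargs": {"rows": [[[2, 0, 25, -0.003, 0.03, 0.001, 0], [5, 0.5, 50, -0.003, 0.052, 0.001, 0], [8, 1, 72, -0.003, 0.052, 0.001, 0], [9, 1, 80.8, -0.003, 0.052, 0.001, 0], [9, 1, 80.8, -0.003, 0.052, 0.001, 0], [9, 1, 80.8, -0.003, 0.052, 0.001, 0]]]}}

```text
time: 10.4
ee_pos: [0.5201, -0.1226, 0.1203]
tcp_rot: [-180.0, 3.0, -60.0]
wrist_force: [1.1, 1.0, -1.5]
opening: 0.0396
```

```bash
python3 - <<'E'
from h import *
p,R0,o=pose(); print(o['time'],p,o['tcp_rot'],o['q'].round(2),o['wrist_force'])
s=snap('scene','s4.png'); t=snap('top','t4.png')
for n,t in (('t',t),('s',s)):
    w=cloud(t).reshape(-1,3); l=R0.inv().apply(w-p)*1000
    m=(l[:,2]<-33)&(l[:,2]>-45)&(l[:,0]>-50)&(l[:,0]<30)&(abs(l[:,1])<35)
    print(n,m.sum(),np.median(l[m],0).round(1),np.mean(w[m],0).round(4),cv2.minAreaRect(l[m][:,:2].astype(np.float32)))
cv2.imwrite('pics/s4c.png',cv2.resize(s['pixels'][180:310,310:450,::-1],None,fx=5,fy=4.5,interpolation=cv2.INTER_CUBIC))
aim=np.array([-.015,.0002,-.0013+.020]);
tcp=np.array([.5117,-.109,0])-R0.apply(aim); tcp[2]=.0604; print(rel(tcp,R0))
E
```

```text
10.4 [ 0.5201422  -0.12258687  0.12027389] [-179.95015202    2.98532214  -59.99450221] [  18.15   -9.63  -64.51  -40.63  -77.78 -166.01] [ 1.05830738  1.01855737 -1.46801887]
t 288 [-15.5   0.3 -38.6] [ 0.5134 -0.1115  0.1596] ((-14.23890495300293, 0.19853973388671875), (41.570499420166016, 39.72054672241211), 0.016859877854585648)
s 277 [-15.8   3.6 -35.9] [ 0.5102 -0.1124  0.157 ] ((-16.05561065673828, 2.2984275817871094), (41.5157356262207, 40.10628890991211), 89.22309875488281)
(array([ 3.1,  0.8, 60.9]), array([-0.002 , -0.0005,  0.0001]))
```

View pics/s4c.png

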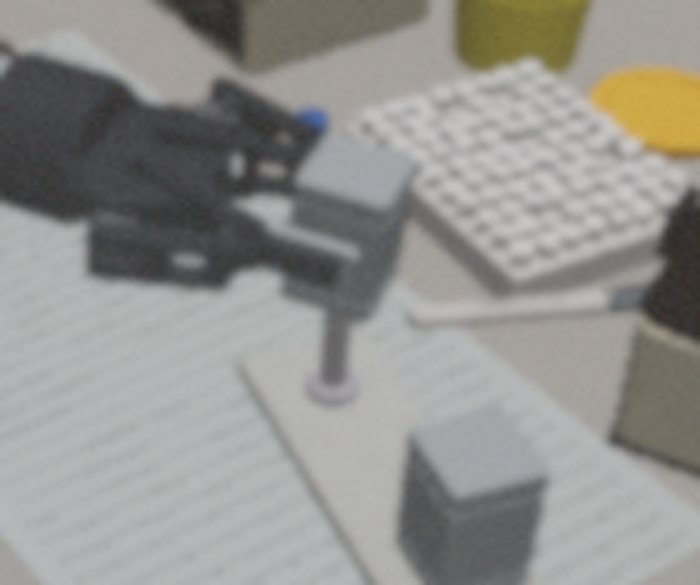

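The peg (crop 336,345) sits centrally under the bar, and both cameras agree to about 2 mm. I'll lower it gently by feel.

Emit:
{"fn": "apply_moves", "kwargs": {"rows": [[[0.5, 0.4, 5, 0, 0, 0, 0], [0.5, 0.4, 9, 0, 0, 0, 0], [0.7, 0.4, 13, 0, 0, 0, 0], [0.8, 0.4, 16, 0, 0, 0, 0], [0.9, 0.4, 18, 0, 0, 0, 0], [0.9, 0.4, 18, 0, 0, 0, 0]]]}}

```text
time: 11.1
ee_pos: [0.52, -0.1227, 0.1028]
tcp_rot: [-179.9, 3.0, -60.0]
wrist_force: [-0.0, -0.3, -2.1]
opening: 0.0393
```

The bottom edge is now 8 mm below the peg tip with no added force, so by feel this is the bored end. I'll continue down.

Emit:
{"fn": "apply_moves", "kwargs": {"rows": [[[0.3, 0, 6, 0, 0, 0, 0], [0.6, 0, 12, 0, 0, 0, 0], [0.9, 0, 18, 0, 0, 0, 0], [1.3, 0, 24, 0, 0, 0, 0], [1.6, 0, 30, 0, 0, 0, 0], [1.9, 0, 36, 0, 0, 0, 0], [2, 0, 39, 0, 0, 0, 0], [2, 0, 39, 0, 0, 0, 0]]]}}

```text
time: 11.9
ee_pos: [0.5199, -0.1227, 0.063]
tcp_rot: [-180.0, 3.0, -60.0]
wrist_force: [0.3, 0.4, -2.3]
opening: 0.0392
```

Emit:
{"fn": "apply_moves", "kwargs": {"rows": [[[0.05, 0, 1, 0, 0, 0, 0], [0.1, 0, 2, 0, 0, 0, 0], [0.15, 0, 2.5, 0, 0, 0, 0], [0.15, 0, 3, 0, 0, 0, 0], [0.15, 0, 3, 0, 0, 0, 0]]]}}

```text
time: 12.4
ee_pos: [0.52, -0.1227, 0.0606]
tcp_rot: [-179.9, 3.0, -60.0]
wrist_force: [-2.4, 0.5, 3.7]
opening: 0.0393
```

Contact: Fz went from -2.3 to +3.7 N at the expected bottoming height. I'll press 1.5 mm more and hold.

Emit:
{"fn": "apply_moves", "kwargs": {"rows": [[[0, 0, 1, 0, 0, 0, 0], [0, 0, 1.5, 0, 0, 0, 0], [0, 0, 1.5, 0, 0, 0, 0], [0, 0, 1.5, 0, 0, 0, 0], [0, 0, 1.5, 0, 0, 0, 0]]]}}

```text
time: 12.9
ee_pos: [0.5202, -0.1227, 0.0604]
tcp_rot: [-179.7, 2.9, -60.1]
wrist_force: [-4.2, 0.1, 9.4]
opening: 0.039
```

```bash
python3 - <<'E'
from h import *
p,R0,o=pose(); print(o['time'],p,o['tcp_rot'],o['q'].round(2),o['wrist_force'])
s=snap('scene','s5.png'); t=cams.camera('top')
for n,t in (('t',t),('s',s)):
    w=cloud(t).reshape(-1,3); l=R0.inv().apply(w-p)*1000
    m=(l[:,2]<-32)&(l[:,2]>-45)&(l[:,0]>-50)&(l[:,0]<30)&(abs(l[:,1])<35)
    print(n,m.sum(),np.median(l[m],0).round(1),np.median(w[m],0).round(4))
cv2.imwrite('pics/s5c.png',cv2.resize(s['pixels'][180:330,290:450,::-1],None,fx=4,fy=4,interpolation=cv2.INTER_CUBIC))
E
```

```text
12.9 [ 0.52015249 -0.12267872  0.06037486] [-179.68401248    2.89366095  -60.11587078] [  18.16    4.6   -63.81  -54.45  -77.93 -166.01] [-4.18421873  0.10242939  9.40665858]
t 254 [-14.9   0.3 -38. ] [ 0.5135 -0.1118  0.0991]
s 280 [-15.6   3.8 -36. ] [ 0.509  -0.1128  0.0972]
```

View pics/s5c.png

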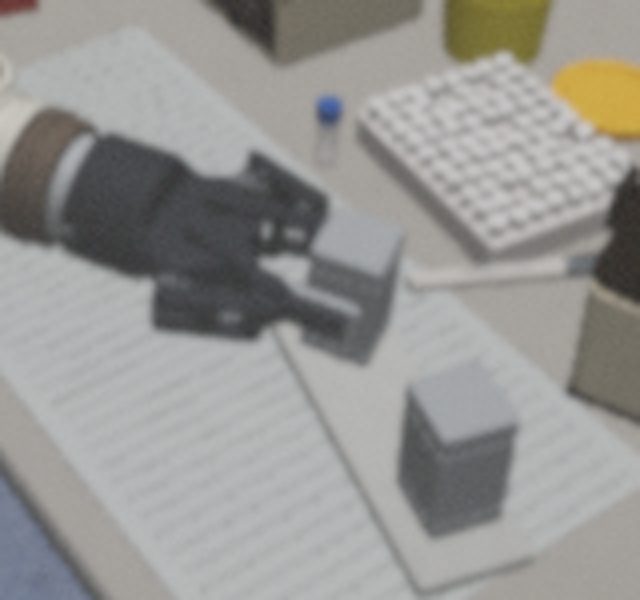

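The bar is seated: its top is at 0.099 m, level with the hung insert's top (crop 357,240 against 463,405). I'll lift it straight off.

Emit:
{"fn": "apply_moves", "kwargs": {"rows": [[[-0.5, 0, -10, 0, 0, 0, 0], [-1, 0, -20, 0, 0, 0, 0], [-1.8, 0, -35, 0, 0, 0, 0], [-2.5, 0, -50, 0, 0, 0, 0], [-3.3, 0, -65, 0, 0, 0, 0], [-4.5, 0, -90, 0, 0, 0, 0], [-6.4, 0, -125, 0, 0, 0, 0], [-7.6, 0, -150, 0, 0, 0, 0], [-7.6, 0, -150, 0, 0, 0, 0], [-7.6, 0, -150, 0, 0, 0, 0]]]}}

```text
time: 14.0
ee_pos: [0.5193, -0.1231, 0.2104]
tcp_rot: [-179.7, 2.9, -60.1]
wrist_force: [-0.3, -0.5, -2.2]
opening: 0.0391
```

```bash
python3 - <<'E'
from h import *
from kin import *
P,_=fit()
p,R0,o=pose(); q=o['q'];print(o['time'],p,o['tcp_rot'],q.round(2),o['wrist_force'])
for t in (0,1,3):
    Rt=frame(az(-60,-t),az(30)); print(t,ik(P,p,Rt,[18,-20,-60,-40,-77,13]))
E
```

```text
14.0 [ 0.51927691 -0.1230918   0.21040748] [-179.65178827    2.89235549  -60.09233217] [  18.14  -25.62  -62.09  -22.55  -77.89 -166.03] [-0.31826414 -0.47863155 -2.23881812]
0 (array([ 1.81736067e+01, -1.86800663e+01, -6.45513576e+01, -4.58712913e+01,
       -7.81736067e+01,  1.68424051e-13]), np.float64(3.956526381273749e-26))
1 (array([ 18.16746962, -21.61857831, -63.94733297, -37.46317236,
       -78.12588875,   4.76195282]), np.float64(2.107580591052573e-26))
3 (array([ 18.11839379, -25.84304929, -62.00599261, -21.88200309,
       -77.75078939,  13.9686904 ]), np.float64(9.569156452813063e-25))
```

Emit:
{"fn": "apply_moves", "kwargs": {"rows": [[[0, 0, 0, 0.5, 0, 0, 0], [0, 0, 0, 1, 0, 0, 0], [0, 0, 0, 1.571, 0, 0, 0], [0, 0, 0, 1.571, 0, 0, 0], [0, 0, 0, 1.571, 0, 0, 0], [0, 0, 0, 1.571, 0, 0, 0], [0, 0, 0, 1.571, 0, 0, 0], [0, 0, 0, 1.571, 0, 0, 0], [0, 0, 0, 1.571, 0, 0, 0], [0, 0, 0, 1.571, 0, 0, 0], [0, 0, 0, 1.571, 0, 0, 0], [0, 0, 0, 1.571, 0, 0, 0]]]}}

```text
time: 15.2
ee_pos: [0.5189, -0.1232, 0.2077]
tcp_rot: [-89.8, 2.9, -60.1]
wrist_force: [-0.1, 0.2, -1.8]
opening: 0.0392
```

Emit:
{"fn": "apply_moves", "kwargs": {"rows": [[[0, 0, 0, 0.5, 0, 0, 0], [0, 0, 0, 1, 0, 0, 0], [0, 0, 0, 1.571, 0, 0, 0], [0, 0, 0, 1.571, 0, 0, 0], [0, 0, 0, 1.571, 0, 0, 0], [0, 0, 0, 1.571, 0, 0, 0], [0, 0, 0, 1.571, 0, 0, 0], [0, 0, 0, 1.571, 0, 0, 0], [0, 0, 0, 1.571, 0, 0, 0], [0, 0, 0, 1.571, 0, 0, 0], [0, 0, 0, 1.571, 0, 0, 0], [0, 0, 0, 1.571, 0, 0, 0]]]}}

```text
time: 16.4
ee_pos: [0.5186, -0.1233, 0.2061]
tcp_rot: [-0.1, 3.0, -60.1]
wrist_force: [0.1, 1.0, -2.2]
opening: 0.0393
```

```bash
python3 - <<'E'
from h import *
p,R0,o=pose(); q=o['q'];print(o['time'],p,o['tcp_rot'],q.round(2),o['wrist_force'])
Rt=frame(az(-60,-1),az(30)); print(rel([p[0],p[1],.201],Rt))
E
```

```text
16.4 [ 0.51860736 -0.12327753  0.20611362] [-5.06002345e-02  2.97924425e+00 -6.00932016e+01] [ 18.14 -25.31 -62.28 -22.65 -77.87  13.96] [ 0.14957678  1.03222093 -2.21118876]
(array([ 0.3,  0. , -5.1]), array([ 0.0008, -0.0345,  0.0016]))
```

Emit:
{"fn": "apply_moves", "kwargs": {"rows": [[[0.3, 0, -4.5, 0, -0.0345, 0, 0], [0.3, 0, -4.5, 0, -0.0345, 0, 0], [0.3, 0, -4.5, 0, -0.0345, 0, 0], [0.3, 0, -4.5, 0, -0.0345, 0, 0], [0.3, 0, -4.5, 0, -0.0345, 0, 0], [0.3, 0, -4.5, 0, -0.0345, 0, 0]]]}}

```text
time: 17.0
ee_pos: [0.5188, -0.1233, 0.2021]
tcp_rot: [-0.0, 1.0, -60.1]
wrist_force: [-0.2, -0.1, -2.0]
opening: 0.0394
```

```bash
python3 - <<'E'
from h import *
p,R0,o=pose(); print(o['time'],p,o['tcp_rot'],o['q'].round(2),o['qd'].round(2),o['wrist_force'],o['opening'])
s=snap('scene','s6.png'); t=snap('top','t6.png')
w=cloud(t); f=w.reshape(-1,3); l=R0.inv().apply(f-p)*1000
m=(l[:,2]>25)&(l[:,2]<45)&(l[:,0]>-50)&(l[:,0]<30)&(abs(l[:,1])<35)
print('top face',np.median(f[m],0))
def blob(n,u0,u1,v0,v1,z0,z1):
    a=w[v0:v1,u0:u1].reshape(-1,3); a=a[(a[:,2]>z0)&(a[:,2]<z1)]; print(n,np.median(a,0).round(4))
blob('hung',430,470,185,220,.085,.12);blob('vial',335,355,148,166,.03,.07);blob('jar',215,250,218,250,.05,.09)
a=cv2.resize(s['pixels'][130:330,260:460,::-1],None,fx=2,fy=2,interpolation=cv2.INTER_CUBIC)
b=cv2.resize(t['pixels'][130:330,280:480,::-1],None,fx=2,fy=2,interpolation=cv2.INTER_CUBIC)
cv2.imwrite('pics/f6.png',np.hstack([a,b]))
E
```

```text
17.0 [ 0.51877611 -0.12328708  0.2020758 ] [-4.64488936e-02  1.00114481e+00 -6.00901343e+01] [ 18.18 -20.23 -64.28 -39.14 -78.23   4.76] [ 0.02 -0.1  -0.07 -0.37 -0.05  0.02] [-0.16246513 -0.08595179 -2.00936171] 0.03937835652019773
top face [ 0.51123823 -0.1107087   0.23740515]
hung [ 0.4818 -0.2235  0.0989]
vial [0.6141 0.0369 0.0502]
jar [0.4161 0.3367 0.0723]
```

View pics/f6.png

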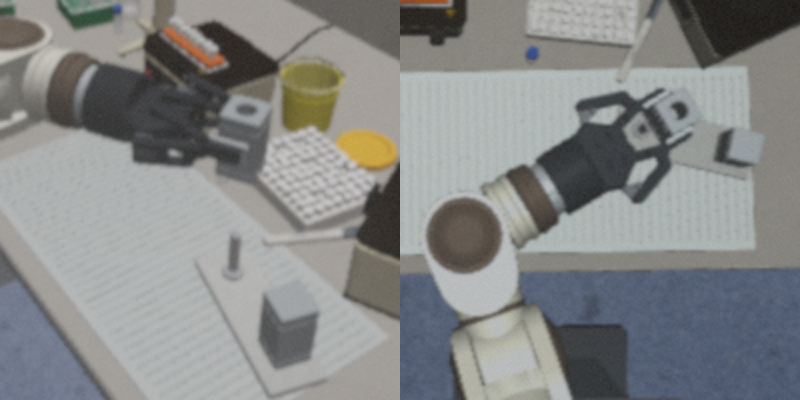

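The bore is clearly visible at the upper end (left view 245,110; right view 678,108). The bar's middle is at about 0.201 m, its tilt is about 1°, and nothing else has moved. I'm handing in.

```bash
python3 - <<'E'
from h import *
print(bot.job_done()); o=get_obs(); print(o['time'],o['ee_pos'],o['opening'])
E
```

```text
the job is handed in; nothing more can be done
None
the job is handed in; nothing more can be done
```

I slipped the insert fully over the free peg, took it off, turned it end for end and handed the job in at about 17 s. The arm still holds it upright, bore up, 20 cm above the table; no verdict was reported.

- **Finding the bored end:** When I first turned the bar upright, the bore showed in a scene picture, so I skipped trying the blind end. I put the bore over the peg and confirmed it by feel. There was no added force as it passed the tip, and it made firm contact (about 11 N) only at full depth. Its top was then at 0.099 m, level with the hung insert's top. It was tilted 3° on the peg to keep the wrist clear of the table.
- **Final hold:** The middle is at about 0.201 m and the tilt about 1°. The bore shows at the upper end in both cameras, and the grip is set to 60 N with the fingers 39 mm apart.
- **Other things:** The hung insert, vial and jar measured within 1 mm of where they started.
- **Disagreements:** The two cameras differed by about 2–3 mm on where the bar and the peg are, about as much as the stated calibration error. No check failed.

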